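# Clamp a two-part porcelain brush stand in the guarded bench press

## Robot

A 6-joint arm with a two-finger parallel gripper is mounted at the origin on the work surface. World frame = base frame: x ahead of the robot, y to its left, z up, the work surface at z = 0. Lengths are in m, angles in rad, forces in N, time in s.
With the tool pointing down it reaches from about 0.3 to 0.825 m from the base axis. Payload 5.4 kg.
Tool frame: the origin (TCP) lies midway between the tips of the shut fingers; the grasp point (between the pads) lies 19 mm behind it (arm.pinch_z is the distance from the TCP to the grasp point, in m); z points along the fingers, x is the direction in which the jaws open and shut, and the axes are right-handed (so a half turn about z gives the same grasp; the last joint's range is limited). The gripper opens to 92 mm and grips with 3 to 60 N. Pads are 20 mm wide; open, the fingers measure 128 mm over their backs; the gripper's body (75 mm by 189 mm) begins 69 mm behind the grasp point.
Start: joints at [1.106, 0.158, 1.597, -0, 1.386, -0.21], TCP at [0.145, 0.556, 0.177] pointing down, gripper open.
Joint ranges: [-2.91, 2.91], [-0.94, 2.29], [0.18, 2.7], [-1.29, 4.43], [0.17, 2.64], [-3, 3]. Speed limits (rad/s): [2.57, 2.57, 3.14, 3.14, 3.14, 3.14].

## Interface

Orientations are given as a unit quaternion [w, x, y, z].
In Python, from bench import arm, viewer, spotter gives the robot as it stands. The module is installed in compiled form; this text tells all that it offers. Calls block until the motion is done:
- arm.goto(position, orientation): joint-space move of the TCP to a pose.
- arm.move_straight(position, rotation=None, max_speed=0.15, force_limit=None): straight line of the TCP; rotation=None keeps the orientation; max_speed is the mean speed in m/s. With force_limit (N) it stops when the force on the tool has changed by that much, and returns True; else False.
- arm.move_j(angles): joint-space move.
- arm.grip(opening, squeeze=None): finger opening in m; squeeze is the grip in N (None keeps the last); returns when the fingers have stopped.
- arm.hold(seconds).
- arm.solve_ik(position, orientation): joint angles nearest the present ones, or None.
- viewer.read_camera(name): name is "side" or "top"; returns a dict with "img" (384x512x3 uint8, red, green, blue), "depth" (384x512 float32, m along the optical axis (not along the pixel's ray), 0 where there is no reading), "fx", "fy", "cx", "cy" (pixels), "dist_coeffs" ([k1, k2, p1, p2, k3] as OpenCV has them; the pictures are not rectified), "rvec" (rotation vector, rad) and "tvec" (3), from world to camera coordinates, as OpenCV has them. Camera axes: x right, y down, z forward; pixel columns grow to the right and rows downward; lengths in m; the calibration is good to about 2 mm. A picture is of the moment at which its call begins.
A pose or a line that the arm cannot do raises arm.IKError and nothing moves.
- arm.hand_in(): hands the job in, once; it reports no verdict.
Trained networks look in a picture, given as the dict that the camera call returned (one of the last four; its "shot" number tells which), for a name from the list of things; names that differ only in an ending like _2 or _b are one class to them, and where a whole thing is asked for, a point or a joint stands for the part that bears it (a point fixed in the world has none). Each returns a list of dicts, best first, with "conf" (0 to 1); they miss things now and then, are a little off and sometimes report something else, mostly with a low value. They report only what shows in the picture. A call takes as long as a camera call. They do not tell look-alikes from the thing itself.
- spotter.find_in(picture, thing): "position" ([column, row] in pixels, amid what is visible of it).
- spotter.pinpoint(picture, thing): "position" ([column, row] in pixels: a listed point, or the origin of a listed thing).
Readings, each from a call of its own:
- arm.current_time_s(): time.
- arm.current_joint_pos(): joint angles.
- arm.current_qd(): joint speeds.
- arm.current_joint_torque(): joint torques, N m.
- arm.current_tool_pos(): TCP position.
- arm.current_tool_rot(): TCP orientation.
- arm.current_ft_force(): force on the tool from outside, world axes, zero at the start.
- arm.current_moment(): the same for the moment, N m.
- arm.current_finger_gap(): finger opening in m.
Only numpy, scipy, OpenCV 4.12 (cv2) and the standard library are available. Lean on these libraries where they do the work, as an engineer would, in place of code of your own. Each camera call takes 0.05 s, during which the arm holds its last target.

## Task

Load the green bench press in the porcelain studio: thread the wide blue foot ring and then, on top of it, the narrower white collar down the upright post, lowering each fully home without letting it drop. With both parts loaded, flip the yellow-knobbed safety catch outwards, all the way over, then pull the lever by its black bar down to its stop so that the sprung foot clamps the rings, and finish while still holding the lever down there; if you let go it springs back up. Leave the cup and the jar where they are.

Things in the scene. Friction and masses are not known exactly. Their poses are not given: they have to be found in the camera images.
- press: Green lever press, fixed to the bench. Origin on the post's axis at bench level; x points from the post to the lever's hinge (away from the robot), y left, z up; all of it turns with its yaw. Base plate 20 mm thick, x -95 to +125 mm, y -125 to +75 mm. The open lever stands at x = 95 mm and beyond, so a gripper at the post has more room along y than along x.
- post_foot (a point): Foot of the post, on the upper face of the base plate, 20 mm above the bench; a ring fully home has its underside here (foot ring), or 22 mm higher (collar, on top of the foot ring).
- post_tip (a point): Top of the steel post, 78 mm above the bench. Post 20 mm in diameter, its last 7 mm tapering to 10 mm.
- foot_ring: Blue porcelain ring, 60 mm outside, 23 mm bore, 22 mm high, about 120 g. Origin at the centre of its underside, z along its axis. Starts lying flat on the bench to the left or right of the press. Goes on first.
- collar: White porcelain ring, 46 mm outside, 23 mm bore, 22 mm high, about 70 g. Origin at the centre of its underside, z along its axis. Starts lying flat on the bench, on the other side. Goes on second, on top of the foot ring.
- catch (a joint): Safety catch angle, rad: about 0 to 0.1 at the start (guarding: its red tongue lies in front of the lever's right arm and stops the lever after about 0.3 rad), 1.2 at its stop when flipped fully outwards. Stays where it is left; about 2 N at the knob moves it. The lever is free from about 0.6 on.
- catch_knob (a point): Centre of the yellow ball (20 mm) on the catch's red stalk. It swings on a 50 mm radius about a shaft along the press's x axis, at press y = -100 mm, 50 mm above the bench; ball at press x = -75 mm. At joint 0 the stalk leans 0.45 rad from upright towards the post (ball 95 mm up); flipped, 0.75 rad outwards, to press -y (ball at y = -134 mm, 87 mm up).
- lever (a joint): Lever angle, rad: 0 open (leaning 0.25 rad back from upright, away from the robot), 1.82 at its lower stop (arms level, pointing from the hinge back over the post towards the robot). A spring returns it to 0 when let go. Pulling at the bar takes 1 to 3 N, rising to about 7 to 8 N over the last 0.08 rad, where the foot presses on the rings.
- lever_grip (a point): Middle of the lever's black round bar, 16 mm thick, 88 mm free between the 12 mm lever arms. It lies level along the press's y axis, 185 mm from the hinge axis. At joint 0 it is 264 mm above the bench and 141 mm beyond the post (press +x); at the lower stop 85 mm above the bench and 90 mm on the robot's side of the post (press -x).
- lever_hinge (a point): Middle of the lever's hinge axis (parallel to the press's y axis), 85 mm above the bench, 95 mm beyond the post (press +x).
- press_foot: Dark two-legged sprung foot on the lever, 95 mm from the hinge, its legs straddling the post; with both rings home it meets the collar about 0.08 rad before the lever's stop and is pressed back 8 mm, pressing on the collar with about 9 N. Origin on the line between the lever arms.
- cup: White porcelain cup, 72 mm wide, 60 mm high, standing on the bench beyond the rings; leave alone. Origin under its centre.
- jar: Green glass jar with a cork, 52 mm wide, 90 mm high, standing on the bench beyond the rings; leave alone. Origin under its centre.
- handle: The lever's black bar itself: a sleeve 100 mm long between the arms that turns freely about its own axis, so a gripper pinching it can stay upright as the lever swings; origin at its middle (same point as lever_grip).
Things that resemble listed ones, but are neither listed nor needed, are in the scene too. Several things have the shape of the collar; the one meant has the colours described above. Several things look just like the foot_ring: the one meant starts farthest from the robot's base.

How it is judged:
By the outcome, as a careful person would: the job done as asked, in the order asked, and still so for the second after the job is handed in, while the arm keeps its last pose, push and grip.
It also fails if it takes over 72 s, if anything falls off the work surface, if the arm or the gripper's body presses on something with over 40 N, if the wrist force passes 120 N, or if a joint passes its speed limit or range.

## Working session

There is one attempt and no reset: what is moved stays moved. The work goes in short steps, each a Python script; the robot and the scene stay as the last script left them, time stands still between calls to the robot, and variables do not carry over. Pictures are saved under pics/ and viewed, and the job is handed in when it is done.

```bash
mkdir -p pics
cat > h.py <<'E'
import numpy as np, cv2
from bench import arm, viewer, spotter
def save(img,name): cv2.imwrite('pics/'+name,cv2.cvtColor(img,cv2.COLOR_RGB2BGR))
def K(p): return np.array([[p['fx'],0,p['cx']],[0,p['fy'],p['cy']],[0,0,1.]])
def proj(p,X): return cv2.projectPoints(np.array(X,float).reshape(-1,3),np.array(p['rvec'],float),np.array(p['tvec'],float),K(p),np.array(p['dist_coeffs'],float))[0].reshape(-1,2)
def ray(p,uv):
    n=cv2.undistortPoints(np.array(uv,float).reshape(-1,1,2),K(p),np.array(p['dist_coeffs'],float)).reshape(-1,2)
    R=cv2.Rodrigues(np.array(p['rvec'],float))[0]; t=np.array(p['tvec'],float).ravel()
    d=np.c_[n,np.ones(len(n))]@R; return -R.T@t,d
def atz(p,uv,z):
    c,d=ray(p,uv); return c+d*((z-c[2])/d[:,2])[:,None]
def cloud(p):
    h,w=p['depth'].shape; u,v=np.meshgrid(np.arange(w),np.arange(h))
    c,d=ray(p,np.stack([u.ravel(),v.ravel()],1)); return (c+d*p['depth'].ravel()[:,None]).reshape(h,w,3)
E
python3 - <<'E'
from h import *
for n in ['top','side']:
    p=viewer.read_camera(n); save(p['img'],n+'0.png')
    print(n,ray(p,[[256,192]]))
    for t in ['foot_ring','collar','press','cup','jar']:
        print(t,[(np.round(r['position']),round(r['conf'],2),np.round(atz(p,[r['position']],0)[0],3)) for r in spotter.pinpoint(p,t)])
    for t,z in [('post_foot',.02),('post_tip',.078),('catch_knob',.095),('lever_grip',.264),('lever_hinge',.085)]:
        print(t,[(np.round(r['position']),round(r['conf'],2),np.round(atz(p,[r['position']],z)[0],3)) for r in spotter.pinpoint(p,t)])
print(arm.current_time_s(),arm.current_tool_rot(),arm.pinch_z)
E
```

```text
top (array([0.3404742 , 0.0102133 , 1.21346711]), array([[ 0.15675029, -0.03687073, -0.98697002]]))
foot_ring [(array([134., 228.]), 0.74, array([0.427, 0.329, 0.   ])), (array([246., 182.]), 0.63, array([ 0.564, -0.007,  0.   ])), (array([154., 254.]), 0.62, array([0.35 , 0.266, 0.   ]))]
collar [(array([347., 237.]), 0.68, array([ 0.395, -0.306,  0.   ])), (array([337., 210.]), 0.57, array([ 0.478, -0.279,  0.   ]))]
press [(array([247., 181.]), 0.76, array([ 0.567, -0.007,  0.   ]))]
cup [(array([352., 156.]), 0.63, array([ 0.646, -0.333,  0.   ]))]
jar [(array([127., 157.]), 0.62, array([0.642, 0.358, 0.   ]))]
post_foot [(array([245., 181.]), 0.86, array([ 0.563, -0.002,  0.02 ]))]
post_tip [(array([242., 176.]), 0.62, array([0.566, 0.006, 0.078]))]
catch_knob [(array([286., 193.]), 0.78, array([ 0.515, -0.114,  0.095]))]
lever_grip [(array([135., 225.]), 0.66, array([0.415, 0.258, 0.264])), (array([229., 112.]), 0.6, array([0.688, 0.038, 0.264])), (array([341., 210.]), 0.42, array([ 0.447, -0.225,  0.264]))]
lever_hinge [(array([237., 148.]), 0.56, array([0.647, 0.022, 0.085]))
[... 607 characters left out ...]
   ]))]
cup [(array([338., 337.]), 0.66, array([ 0.656, -0.323,  0.   ]))]
jar [(array([270., 145.]), 0.91, array([0.646, 0.367, 0.   ])), (array([323., 149.]), 0.52, array([ 0.815,  0.317, -0.   ]))]
post_foot [(array([268., 233.]), 0.74, array([ 0.555, -0.008,  0.02 ]))]
post_tip [(array([271., 219.]), 0.64, array([ 0.564, -0.005,  0.078]))]
catch_knob [(array([260., 248.]), 0.78, array([ 0.513, -0.102,  0.095]))]
lever_grip [(array([301., 202.]), 0.7, array([ 0.6  , -0.118,  0.264])), (array([323., 146.]), 0.61, array([0.7  , 0.046, 0.264]))]
lever_hinge [(array([305., 203.]), 0.97, array([0.664, 0.025, 0.085]))]
1.1 [-7.41116154e-06  7.91216339e-01  6.11536348e-01  2.48165799e-05] 0.0187
```

View pics/top0.png

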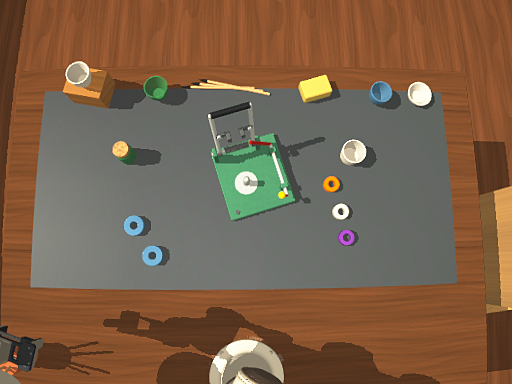

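View pics/side0.png

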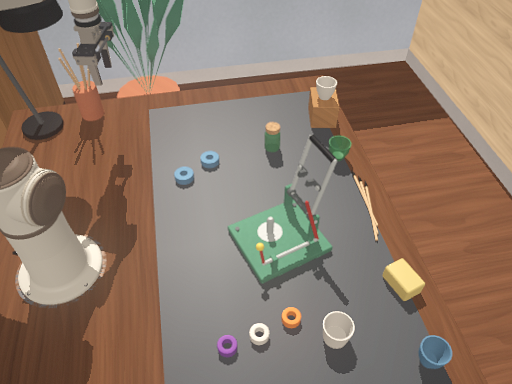

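Blue rings in the top picture are at (134,226), about 0.54 m from the base, and (152,256), about 0.44 m. The one at (134,226) is farthest, so it is the foot ring. Of the collar-shaped rings (orange 332,184; white 341,211; purple 347,238), the white one at (341,211) is meant. Next I'll confirm these in crops and measure with colour and depth.

Run:
```python
from h import *
t=viewer.read_camera('top'); s=viewer.read_camera('side')
def crop(p,u,v,r=32,k=6): 
    return cv2.resize(p['img'][v-r:v+r,u-r:u+r],None,fx=k,fy=k,interpolation=cv2.INTER_CUBIC)
save(np.hstack([crop(t,140,240),crop(t,340,211)]),'crop_rings.png')
save(np.vstack([np.hstack([cv2.resize(t['img'][95:225,195:305],None,fx=3.5,fy=3.5,interpolation=cv2.INTER_CUBIC),cv2.resize(s['img'][130:285,220:350],(385,455),interpolation=cv2.INTER_CUBIC)])]),'crop_press.png')
def meas(p,mask,zr,lbl):
    n,l,st,ce=cv2.connectedComponentsWithStats(mask.astype(np.uint8))
    C=cloud(p)
    for i in range(1,n):
        if st[i,4]<15: continue
        m=l==i; P=C[m]; ok=(P[:,2]>zr[0])&(P[:,2]<zr[1]); P=P[ok]
        if len(P)<10: continue
        (c,r)=cv2.minEnclosingCircle(P[:,:2].astype(np.float32))
        print(lbl,'px',np.round(ce[i]),st[i,4],'n',len(P),'mean',np.round(P.mean(0),4),'circ',np.round(c,4),round(r,4),'zmed',np.round(np.median(P[:,2]),4))
for p,nm in [(t,'top'),(s,'side')]:
    hsv=cv2.cvtColor(p['img'],cv2.COLOR_RGB2HSV); H,S,V=[hsv[...,i].astype(int) for i in range(3)]
    meas(p,(H>95)&(H<115)&(S>90)&(V>90),(.015,.03),nm+' blue')
    meas(p,(S<40)&(V>150),(.012,.03),nm+' white')
    meas(p,(H>24)&(H<34)&(S>150)&(V>140),(.07,.12),nm+' yellow')
    C=cloud(p); print(nm,'bench z',np.median(C[:,:,2][(np.abs(C[...,0]-.45)<.05)&(np.abs(C[...,1]-.15)<.04)]))
```

```text
top blue px [380.  93.] 389 n 65 mean [ 0.8449 -0.43    0.0223] circ [ 0.8351 -0.4192] 0.0281 zmed 0.022
top blue px [134. 225.] 291 n 275 mean [0.4331 0.3248 0.0211] circ [0.4335 0.3255] 0.0298 zmed 0.0211
top blue px [152. 255.] 281 n 262 mean [0.3463 0.2669 0.0212] circ [0.3456 0.2684] 0.0296 zmed 0.0211
top white px [421.  94.] 326 n 159 mean [ 0.8501 -0.5744  0.0226] circ [ 0.8477 -0.5616] 0.0397 zmed 0.0234
top white px [357. 152.] 199 n 31 mean [ 0.6505 -0.3492  0.0204] circ [ 0.6496 -0.3463] 0.0168 zmed 0.0207
top white px [246. 183.] 389 n 351 mean [ 0.5574 -0.0043  0.0202] circ [ 0.5589 -0.0051] 0.0345 zmed 0.0202
top white px [341. 211.] 131 n 130 mean [ 0.4716 -0.2849  0.0211] circ [ 0.4719 -0.2851] 0.0226 zmed 0.0212
top white px [241. 346.] 313 n 143 mean [0.0804 0.0138 0.0148] circ [0.0821 0.0097] 0.0412 zmed 0.0142
top white px [219. 363.] 125 n 79 mean [0.0359 0.071  0.016 ] circ [0.0359 0.0741] 0.0228 zmed 0.0151
top yellow px [281. 194.] 36 n 32 mean [ 0.5107 -0.1007  0.1022] circ [ 0.5112 -0.1003] 0.0087 zmed 0.1024
top bench z -4.4282813287166434e-05
side blue px [442. 346.] 102 n 10 mean [ 0.8593 -0.4144  0.0265] circ [ 0.8601 -0.414 ] 0.0069 zmed 0.027
side white px [ 55. 267.] 4560 n 1191 mean [ 0.0164 -0.0412  0.0165] circ [ 0.0012 -0.0027] 0.1056 zmed 0.015
side white px [270. 230.] 425 n 340 mean [ 0.5613 -0.0051  0.0207] circ [0.5611 0.008 ] 0.0455 zmed 0.0207
side white px [292. 250.] 151 n 20 mean [ 0.604  -0.0688  0.0194] circ [ 0.6044 -0.0699] 0.0443 zmed 0.019
side white px [337. 329.] 946 n 177 mean [ 0.6522 -0.3183  0.021 ] circ [ 0.6479 -0.3241] 0.032 zmed 0.0209
side white px [259. 333.] 335 n 265 mean [ 0.4731 -0.2859  0.0213] circ [ 0.4729 -0.2842] 0.0236 zmed 0.0218
side bench z 0.00016409763244984443
```

```bash
ls pics
```

```text
crop_press.png
crop_rings.png
side0.png
top0.png
```

View pics/crop_rings.png

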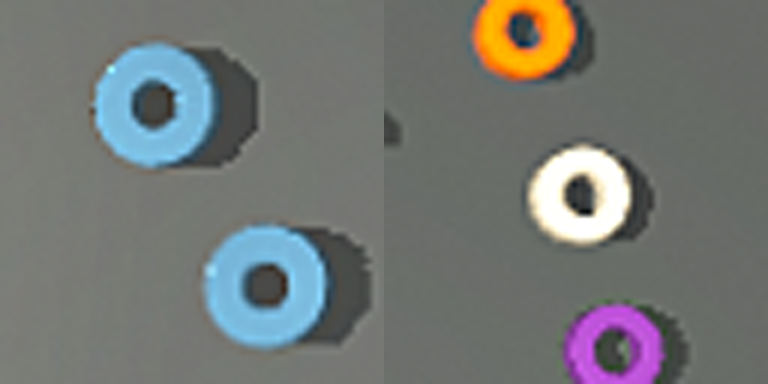

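View pics/crop_press.png

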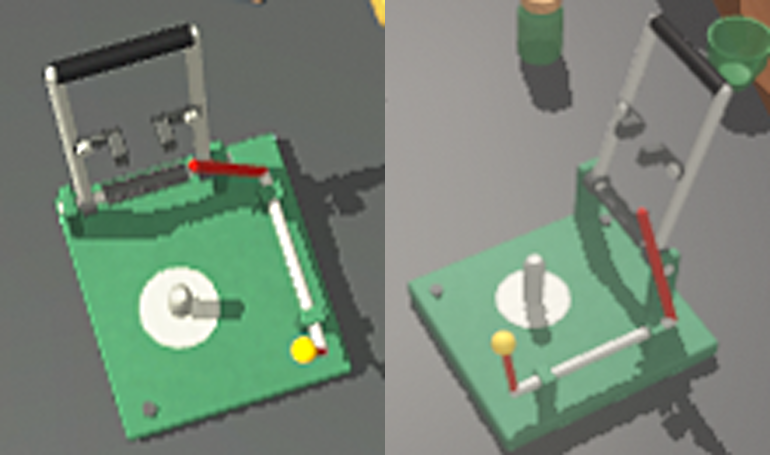

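Crops confirm: the upper-left blue ring (134,225) is the farther one, and the white ring is at (341,211). The press has its catch at guard (knob 281,194) and the lever open. Next is the press pose.

Run:
```python
from h import *
from scipy.optimize import least_squares
for nm in ['top','side']:
    p=viewer.read_camera(nm); C=cloud(p)
    hsv=cv2.cvtColor(p['img'],cv2.COLOR_RGB2HSV); H,S,V=[hsv[...,i].astype(int) for i in range(3)]
    near=np.linalg.norm(C[...,:2]-[.57,-.01],axis=-1)<.2
    m=near&(np.abs(C[...,2]-.02)<.005)&(S>60)&(H>55)&(H<95)
    P=C[m][:,:2].astype(np.float32); (c,wh,a)=cv2.minAreaRect(P)
    hull=cv2.convexHull(P)[:,0]
    # fit: rectangle sides to hull
    print(nm,'rect',np.round(c,4),np.round(wh,4),round(a,2))
    best=None
    th=np.deg2rad(a); 
    while th>np.pi/4: th-=np.pi/2
    ex=np.array([np.cos(th),np.sin(th)]); ey=np.array([-ex[1],ex[0]])
    print('yaw',th,'post',np.round(np.array(c)-.015*ex+.025*ey,4))
    w=near&(np.abs(C[...,2]-.0205)<.005)&(S<60)&(V>130)
    Q=C[w][:,:2].astype(np.float32); (cc,r)=cv2.minEnclosingCircle(Q[np.linalg.norm(Q-Q.mean(0),axis=1)<.04]); print('disc',np.round(cc,4),r)
    q=near&(C[...,2]>.072)&(C[...,2]<.08)&(np.linalg.norm(C[...,:2]-[.56,-.005],axis=-1)<.025)
    print('tip',q.sum(),C[q].mean(0) if q.any() else 0)
    b=near&(V<60)&(C[...,2]>.23)&(C[...,2]<.3)
    B=C[b]; 
    if b.sum()>10:
        l=cv2.fitLine(B[:,:2].astype(np.float32),cv2.DIST_L2,0,.001,.001).ravel(); d=(B[:,:2]-l[2:])@l[:2]
        print('bar',b.sum(),B.mean(0),'dir',l[:2],'yaw',np.arctan2(-l[0]*np.sign(l[1]),abs(l[1])),'mid',l[2:]+l[:2]*(d.min()+d.max())/2,d.max()-d.min())
    y=near&(H>22)&(H<34)&(S>150)&(C[...,2]>.07)
    print('knob',y.sum(),C[y].mean(0) if y.any() else 0)
```

```text
top rect [ 0.5803 -0.0239] [0.2176 0.2   ] 16.93
yaw 0.29542555827643957 post [ 0.5587 -0.0043]
disc [ 0.5591 -0.0046] 0.03522408381104469
tip 29 [ 0.5591699  -0.00439612  0.07529696]
bar 250 [0.69187966 0.03716741 0.26911427] dir [ 0.2945451 -0.9556376] yaw 0.2989795 mid [0.69198029 0.03684084] 0.09752844680798492
knob 35 [ 0.51054349 -0.10133897  0.10156278]
side rect [ 0.5826 -0.0236] [0.2203 0.2024] 16.72
yaw 0.29178055627147537 post [ 0.561 -0.004]
disc [ 0.5616 -0.0065] 0.0393875390291214
tip 26 [ 0.5591105  -0.0058714   0.07575736]
bar 82 [0.69078273 0.03417825 0.26864844] dir [ 0.29406238 -0.9557862 ] yaw 0.29847437 mid [0.69074548 0.03429932] 0.09496175151167864
knob 0 0
```

```bash
cat >> h.py <<'E'
from scipy.spatial.transform import Rotation as Ro
PO=np.array([.5593,-.0046]); YAW=.296
EX=np.array([np.cos(YAW),np.sin(YAW)]); EY=np.array([-EX[1],EX[0]])
def W(x,y,z): return np.r_[PO+x*EX+y*EY,z]
def down(a):
    x=np.array([np.cos(a),np.sin(a),0]); z=np.array([0,0,-1.]); M=np.c_[x,np.cross(z,x),z]
    q=Ro.from_matrix(M).as_quat(); return np.r_[q[3],q[:3]]
QY=[down(YAW+np.pi/2),down(YAW-np.pi/2)]; QX=[down(YAW),down(YAW+np.pi)]
R1=np.array([.4334,.3252]); C1=np.array([.4721,-.2850])
E
python3 - <<'E'
from h import *
print(arm.current_joint_pos())
for n,P in [('r1',np.r_[R1,.003]),('r1h',np.r_[R1,.15]),('post',W(0,0,.023)),('posth',W(0,0,.15)),('col',np.r_[C1,.003]),('colh',np.r_[C1,.15]),('knob',W(-75,0,0)*0+W(-.075,-.05,.08)),('knobe',W(-.075,-.15,.08)),
  ('bar0',W(.141,0,.245)),('bar0h',W(.141,0,.31)),('bar1',W(-.09,0,.066))]:
    for k,Q in [('QY',QY),('QX',QX)]:
        print(n,k,[None if (j:=arm.solve_ik(P,q)) is None else np.round(j,2).tolist() for q in Q])
E
```

```text
[ 1.10591298e+00  1.58414898e-01  1.59700361e+00  1.85468472e-05
  1.38620434e+00 -2.10105425e-01]
r1 QY [[0.42, 0.28, 1.83, -0.0, 1.04, -1.45], [0.42, 0.28, 1.83, -0.0, 1.04, 1.7]]
r1 QX [[0.42, 0.28, 1.83, -0.0, 1.04, 0.12], None]
r1h QY [[0.42, 0.09, 1.72, -0.0, 1.33, -1.45], [0.42, 0.09, 1.72, -0.0, 1.33, 1.7]]
r1h QX [[0.42, 0.09, 1.72, -0.0, 1.33, 0.12], None]
post QY [[-0.22, 0.29, 1.77, -0.0, 1.08, -2.09], [-0.22, 0.29, 1.77, -0.0, 1.08, 1.05]]
post QX [[-0.22, 0.29, 1.77, -0.0, 1.08, -0.52], [-0.22, 0.29, 1.77, -0.0, 1.08, 2.62]]
posth QY [[-0.22, 0.14, 1.67, -0.0, 1.33, -2.09], [-0.22, 0.14, 1.67, -0.0, 1.33, 1.05]]
posth QX [[-0.22, 0.14, 1.67, -0.0, 1.33, -0.52], [-0.22, 0.14, 1.67, -0.0, 1.33, 2.62]]
col QY [[-0.76, 0.3, 1.8, -0.0, 1.04, -2.63], [-0.76, 0.3, 1.8, -0.0, 1.04, 0.51]]
col QX [[-0.76, 0.3, 1.8, -0.0, 1.04, -1.06], [-0.76, 0.3, 1.8, -0.0, 1.04, 2.08]]
colh QY [[-0.76, 0.12, 1.69, -0.0, 1.33, -2.63], [-0.76, 0.12, 1.69, -0.0, 1.33, 0.51]]
colh QX [[-0.76, 0.12, 1.69, -0.0, 1.33, -1.06], [-0.76, 0.12, 1.69, -0.0, 1.33, 2.08]]
knob QY [[-0.39, 0.08, 1.88, -0.0, 1.18, -2.25], [-0.39, 0.08, 1.88, -0.0, 1.18, 0.89]]
knob QX [[-0.39, 0.08, 1.88, -0.0, 1.18, -0.68], [-0.39, 0.08, 1.88, -0.0, 1.18, 2.46]]
knobe QY [[-0.53, 0.21, 1.74, -0.0, 1.19, -2.39], [-0.53, 0.21, 1.74, -0.0, 1.19, 0.75]]
knobe QX [[-0.53, 0.21, 1.74, -0.0, 1.19, -0.82], [-0.53, 0.21, 1.74, -0.0, 1.19, 2.32]]
bar0 QY [[-0.12, 0.44, 1.12, -0.0, 1.58, -1.99], [-0.12, 0.44, 1.12, -0.0, 1.58, 1.15]]
bar0 QX [[-0.12, 0.44, 1.12, -0.0, 1.58, -0.42], [-0.12, 0.44, 1.12, -0.0, 1.58, 2.72]]
bar0h QY [[-0.12, 0.44, 1.0, -0.0, 1.71, -1.99], [-0.12, 0.44, 1.0, -0.0, 1.71, 1.15]]
bar0h QX [[-0.12, 0.44, 1.0, -0.0, 1.71, -0.42], [-0.12, 0.44, 1.0, -0.0, 1.71, 2.72]]
bar1 QY [[-0.32, 0.01, 1.98, -0.0, 1.15, -2.19], [-0.32, 0.01, 1.98, -0.0, 1.15, 0.95]]
bar1 QX [[-0.32, 0.01, 1.98, -0.0, 1.15, -0.62], [-0.32, 0.01, 1.98, -0.0, 1.15, 2.52]]
```

Run:
```python
from h import *
t0=arm.current_time_s()
arm.grip(.074,10)
arm.goto(np.r_[R1,.06],QX[0])
arm.move_straight(np.r_[R1,.004],force_limit=8)
arm.grip(.05,5); print('gap x',arm.current_finger_gap()); arm.grip(.074)
arm.move_straight(np.r_[R1,.035]); arm.goto(np.r_[R1,.035],QY[1])
arm.move_straight(np.r_[R1,.004],force_limit=8)
arm.grip(.05,25); print('gap y',arm.current_finger_gap(),arm.current_tool_pos())
arm.move_straight(np.r_[R1,.06])
print('F',arm.current_ft_force(),arm.current_finger_gap())
arm.goto(W(0,0,.12),QY[1])
for n in ['top','side']:
    p=viewer.read_camera(n); save(cv2.resize(p['img'][100:300,180:380],None,fx=3,fy=3),n+'1.png')
print(arm.current_time_s()-t0,arm.current_time_s(),arm.current_tool_pos())
```

```text
gap x 0.05026453529181382
gap y 0.050090451641420966 [0.43350581 0.32522703 0.00417779]
F [ 0.82567922  0.03282156 -0.80128793] 0.04986779991197893
8.1083 9.4083 [ 0.55890479 -0.00327069  0.11954356]
```

View pics/side1.png

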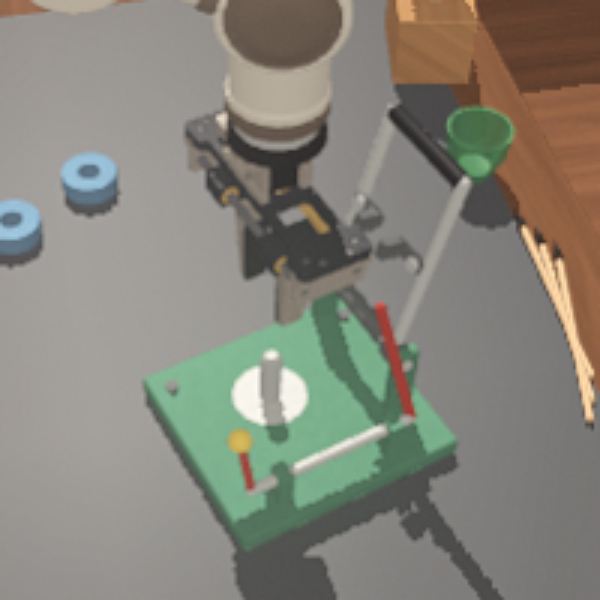

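View pics/top1.png

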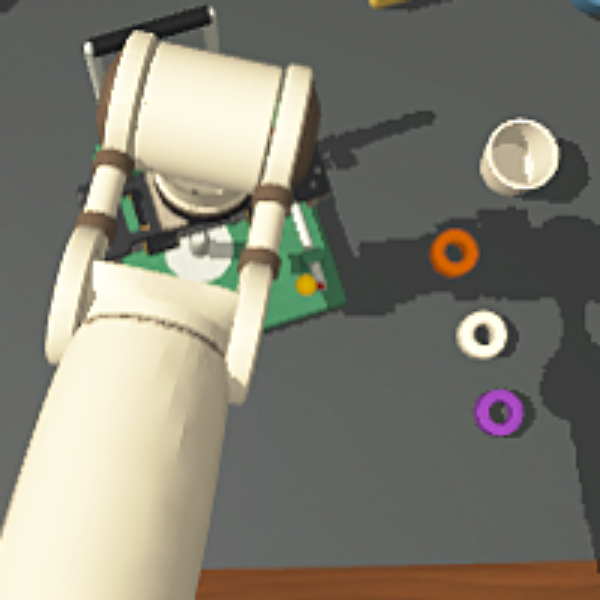

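Run:
```python
from h import *
p=viewer.read_camera('top'); save(cv2.resize(p['img'][170:300,80:210],None,fx=4,fy=4),'top1b.png')
print(arm.current_ft_force(),arm.current_finger_gap())
```

```text
[-0.80670044  0.54784511  0.17988571] 0.05020248067303763
```

View pics/top1b.png

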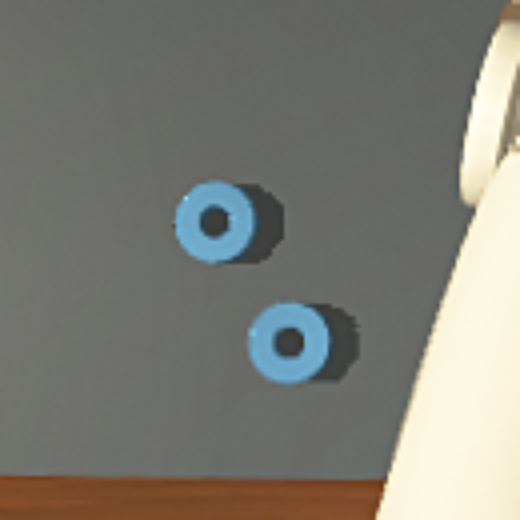

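The pictures show empty fingers above the post, and the blue ring is still on the bench at top (134,225). I'll go back to it and look at the open jaws around it.

Run:
```python
from h import *
arm.grip(.074,10); print(arm.current_finger_gap())
arm.goto(np.r_[R1,.06],QY[1])
arm.move_straight(np.r_[R1,.03],force_limit=8)
p=viewer.read_camera('side'); T=arm.current_tool_pos(); print(T,arm.current_tool_rot(),QY[1])
u=proj(p,[T,np.r_[R1,.022]]); print(u)
im=p['img'].copy(); print(arm.current_time_s())
save(cv2.resize(im[90:220,130:290],None,fx=4,fy=4),'side2.png')
C=cloud(p); hsv=cv2.cvtColor(p['img'],cv2.COLOR_RGB2HSV); H,S,V=[hsv[...,i].astype(int) for i in range(3)]
m=(H>92)&(H<118)&(S>70)&(C[...,0]>.39)&(C[...,0]<.5)&(C[...,2]>.018)&(C[...,2]<.03)&(C[...,1]>.25)
print(m.sum(),C[m].mean(0),C[m].min(0),C[m].max(0))
```

```text
0.07407210108656265
[0.43399223 0.32477604 0.03039899] [-5.63187369e-05  8.03333658e-01 -5.95529200e-01  6.05492259e-05] [-0.          0.80364685 -0.5951065   0.        ]
[[208.39669114 155.37481258]
 [208.40731254 157.25383675]]
11.7333
118 [0.43340909 0.31816805 0.02227515] [0.40880846 0.29300995 0.01836268] [0.4633331  0.35321684 0.02931653]
```

View pics/side2.png

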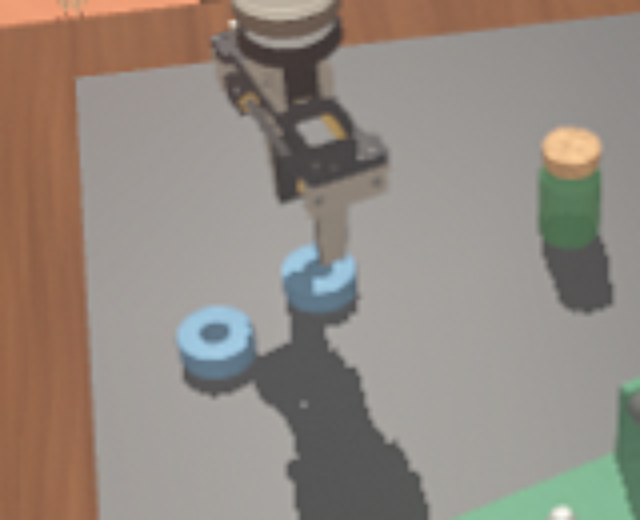

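Run:
```python
from h import *
print(arm.move_straight(np.r_[R1,.004],force_limit=8),arm.current_tool_pos())
p=viewer.read_camera('side'); a=cv2.resize(p['img'][90:220,150:260],None,fx=3.5,fy=3.5)
arm.grip(.05,20); print(arm.current_finger_gap(),arm.current_time_s(),arm.current_tool_pos(),arm.current_ft_force())
p=viewer.read_camera('side'); b=cv2.resize(p['img'][90:220,150:260],None,fx=3.5,fy=3.5)
save(np.hstack([a,b]),'side3.png')
arm.hold(.3);print(arm.current_finger_gap())
```

```text
False [0.43319901 0.32500877 0.00414318]
0.05011602960571092 12.6417 [0.43343649 0.32523107 0.00409398] [-0.14724999  0.36055117 -0.06742251]
0.05017830034169133
```

View pics/side3.png

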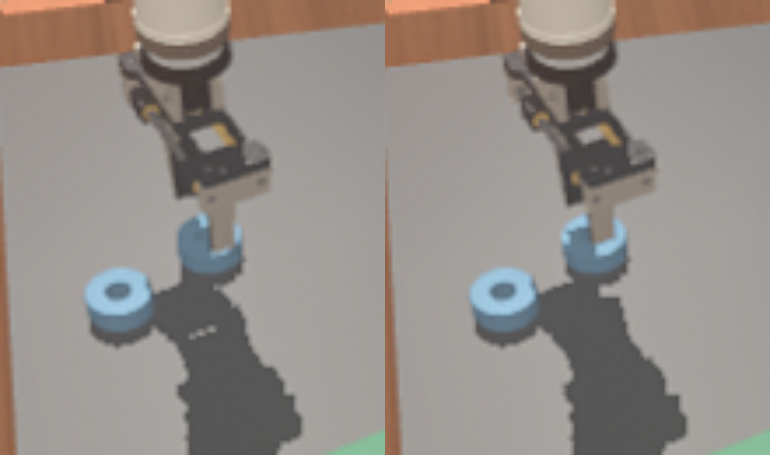

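Run:
```python
from h import *
print(arm.pinch_z)
arm.move_straight(np.r_[R1,.06],max_speed=.3)
for g in [.074,.06,.046,.0]:
    arm.grip(g,20)
    p=viewer.read_camera('side'); C=cloud(p); T=arm.current_tool_pos()
    D=C-T; l=D[...,0]*EX[0]+D[...,1]*EX[1]; y=D[...,0]*EY[0]+D[...,1]*EY[1]
    m=(np.abs(l)<.012)&(np.abs(y)<.07)&(D[...,2]>-.035)&(D[...,2]<.05)
    print(g,arm.current_finger_gap(),'tip lowest rel TCP',np.sort(D[...,2][m])[:12].round(4), 'y there',y[m][np.argsort(D[...,2][m])][:6].round(3),arm.pinch_z,arm.current_time_s())
    if g in(.06,.0): save(cv2.resize(p['img'][90:220,130:290],None,fx=4,fy=4),f'side4_{g}.png')
```

```text
0.0187
0.074 0.07404693317305372 tip lowest rel TCP [-0.0346 -0.0345 -0.0329  0.0366  0.0368  0.0384  0.0397  0.0398  0.0401
  0.0407  0.0412  0.0416] y there [ 0.022  0.011 -0.026  0.039 -0.04   0.036] 0.0187 13.9083
0.06 0.06034437227867105 tip lowest rel TCP [0.0355 0.0355 0.0364 0.0397 0.041  0.041  0.0411 0.0412 0.0414 0.0421
 0.0423 0.0426] y there [-0.029 -0.035  0.032  0.031  0.029  0.032] 0.0187 14.3667
0.046 0.04593196282037124 tip lowest rel TCP [-0.0348 -0.0343 -0.0342 -0.0339 -0.0337 -0.0335  0.0383  0.0386  0.0386
  0.0387  0.0393  0.0395] y there [ 0.008  0.014 -0.02   0.022 -0.031 -0.031] 0.0187 14.825
0.0 0.0005291973046678918 tip lowest rel TCP [-0.0345 -0.034  -0.0339  0.0397  0.0413  0.0414  0.0419  0.0423  0.0425
  0.0425  0.0437  0.0439] y there [-0.018  0.007 -0.019 -0.011 -0.012 -0.013] 0.0187 15.65
```

View pics/side4_0.06.png

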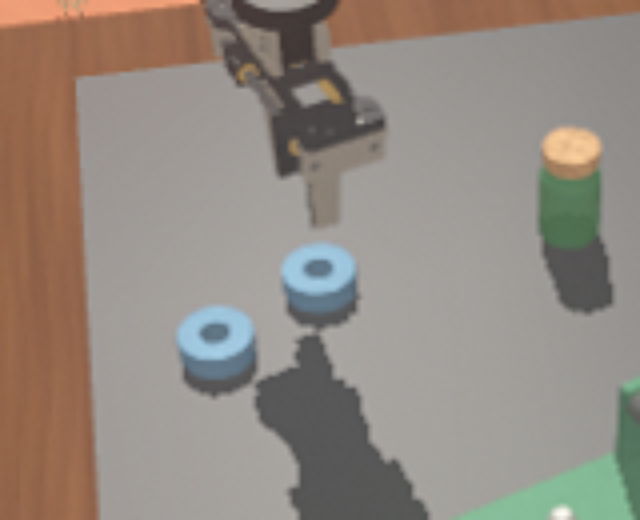

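View pics/side4_0.0.png

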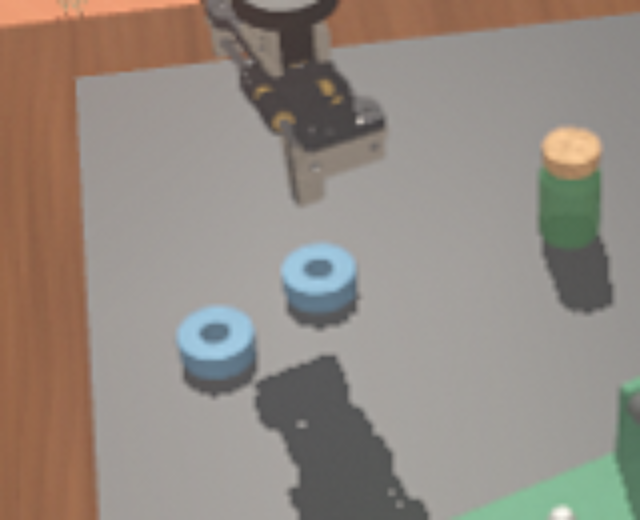

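Depth puts the fingertips about 37 mm above the reported TCP, so the fingers passed over the ring without touching it. A gentle touch on free bench with shut fingers will settle the offset.

Run:
```python
from h import *
print(arm.current_joint_pos().round(4), arm.current_tool_pos())
p=viewer.read_camera('side'); C=cloud(p); T=arm.current_tool_pos(); D=C-T
l=D[...,0]*EX[0]+D[...,1]*EX[1]; y=D[...,0]*EY[0]+D[...,1]*EY[1]
for z0 in [.045,.055,.065]:
    m=(np.abs(l)<.03)&(np.abs(y)<.05)&(abs(D[...,2]-z0)<.005); print(z0,m.sum(),'l',l[m].min().round(4),l[m].max().round(4),'y',y[m].min().round(4),y[m].max().round(4),np.median(y[m]).round(4))
P=np.array([.45,.2])
arm.goto(np.r_[P,.03],QY[1])
f0=arm.current_ft_force()
hit=arm.move_straight(np.r_[P,-.03],max_speed=.06,force_limit=10)
print(hit,arm.current_tool_pos(),arm.current_ft_force()-f0)
if not hit:
    hit=arm.move_straight(np.r_[P,-.045],max_speed=.015,force_limit=4)
    print(hit,arm.current_tool_pos(),arm.current_ft_force()-f0)
arm.move_straight(arm.current_tool_pos()+[0,0,.05])
print(arm.current_time_s())
```

```text
[ 0.4206  0.1948  1.7989 -0.      1.1479  1.6954] [0.43337355 0.32520761 0.05998254]
0.045 16 l -0.011 0.0069 y -0.018 0.0037 -0.0122
0.055 22 l -0.0098 0.0068 y -0.0192 0.009 -0.0134
0.065 14 l -0.0103 0.0072 y -0.0198 0.0043 -0.0156
False [ 0.45051542  0.20009373 -0.02955661] [ 1.03948493 -0.45958215 -0.01123492]
True [ 0.4500261   0.19998989 -0.03740172] [ 0.07005875 -1.43630069  4.77643227]
18.5167
```

Contact came at TCP −0.0374, so the tips really are 37 mm above the reported TCP. I'll use that offset from here and repeat the grasp.

```bash
cat >> h.py <<'E'
DZ=-.0373
def Z(xy,z): return np.r_[xy,z+DZ]      # z = true tip height
def WT(x,y,z): return W(x,y,z+DZ)
E
python3 - <<'E'
from h import *
arm.grip(.074,10)
arm.goto(Z(R1,.04),QX[0])
print(arm.move_straight(Z(R1,.004),force_limit=8))
arm.grip(.05,5); print('gap x',arm.current_finger_gap()); arm.grip(.074)
arm.move_straight(Z(R1,.03),max_speed=.25); arm.goto(Z(R1,.03),QY[1])
print(arm.move_straight(Z(R1,.003),force_limit=8))
arm.grip(.05,25); print('gap y',arm.current_finger_gap(),arm.current_tool_pos())
arm.move_straight(Z(R1,.06))
print('F',arm.current_ft_force(),arm.current_finger_gap())
arm.goto(WT(0,0,.115),QY[1])
p=viewer.read_camera('side'); save(cv2.resize(p['img'][100:300,180:380],None,fx=3,fy=3),'side5.png')
C=cloud(p);hsv=cv2.cvtColor(p['img'],cv2.COLOR_RGB2HSV); H,S,V=[hsv[...,i].astype(int) for i in range(3)]
m=(H>95)&(H<115)&(S>90)&(C[...,2]>.08)&(np.linalg.norm(C[...,:2]-PO,axis=-1)<.08); print(m.sum(),C[m].mean(0),C[m].min(0),C[m].max(0))
print(arm.current_time_s(),arm.current_tool_pos(),arm.current_finger_gap())
E
```

```text
False
gap x 0.060668164382626566
False
gap y 0.05845841470519855 [ 0.4338952   0.32548695 -0.03354589]
F [-0.04438764  0.18479389 -0.91246213] 0.05825869258195205<stdin>:14: RuntimeWarning: Mean of empty slice.
  ret = um.true_divide(
Traceback (most recent call last):
ValueError: zero-size array to reduction operation minimum which has no identity
```

View pics/side5.png

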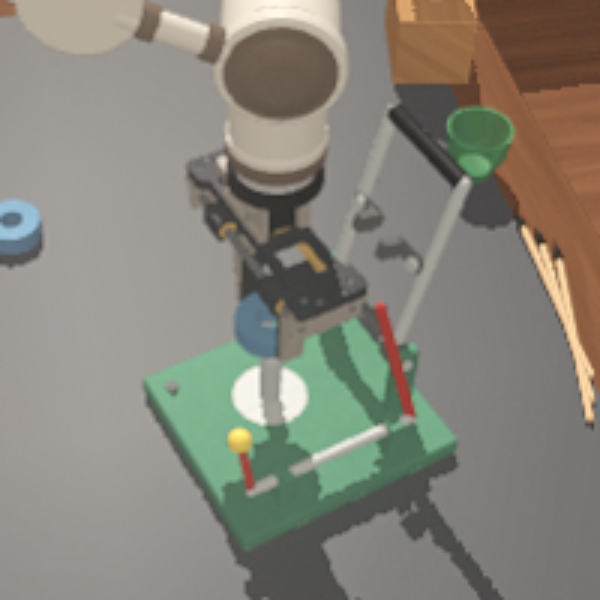

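Run:
```python
from h import *
p=viewer.read_camera('side'); save(cv2.resize(p['img'][150:240,230:320],None,fx=6,fy=6,interpolation=cv2.INTER_CUBIC),'side6.png')
C=cloud(p);hsv=cv2.cvtColor(p['img'],cv2.COLOR_RGB2HSV); H,S,V=[hsv[...,i].astype(int) for i in range(3)]
m=(H>95)&(H<120)&(S>60)&(C[...,2]>.03)&(np.linalg.norm(C[...,:2]-PO,axis=-1)<.12); 
D=C[m]-np.r_[PO,0]; l=D[:,:2]@EX; y=D[:,:2]@EY
print(m.sum()); print(np.c_[l,y,D[:,2]][::6].round(3))
print(arm.current_time_s(),arm.current_tool_pos(),arm.current_finger_gap(),arm.current_ft_force(),arm.current_moment())
```

```text
202
[[-0.005  0.028  0.135]
 [-0.003  0.026  0.133]
 [-0.005  0.023  0.133]
 [-0.011  0.022  0.133]
 [-0.016  0.023  0.131]
 [-0.003  0.015  0.132]
 [-0.014  0.017  0.132]
 [ 0.001  0.012  0.129]
 [-0.013  0.012  0.132]
 [ 0.003  0.01   0.125]
 [-0.016  0.008  0.134]
 [ 0.004  0.011  0.12 ]
 [-0.019  0.008  0.132]
 [ 0.007  0.01   0.116]
 [-0.017  0.005  0.131]
 [-0.025  0.002  0.134]
 [-0.028  0.001  0.132]
 [-0.015 -0.007  0.133]
 [-0.03  -0.003  0.134]
 [-0.017 -0.011  0.135]
 [-0.031  0.001  0.126]
 [-0.021 -0.012  0.134]
 [-0.007 -0.018  0.133]
 [-0.023 -0.011  0.13 ]
 [-0.011 -0.02   0.133]
 [-0.025 -0.015  0.132]
 [-0.012 -0.023  0.133]
 [-0.027 -0.017  0.131]
 [-0.014 -0.025  0.133]
 [-0.025 -0.019  0.128]
 [-0.011 -0.025  0.127]
 [-0.02  -0.022  0.124]
 [-0.025 -0.019  0.12 ]
 [-0.011 -0.026  0.119]]
26.325 [ 0.55880287 -0.00320721  0.07719843] 0.05797761736958105 [ 0.49849776  0.05513013 -0.30888702] [-0.01028542  0.15969564 -0.04521459]
```

View pics/side6.png

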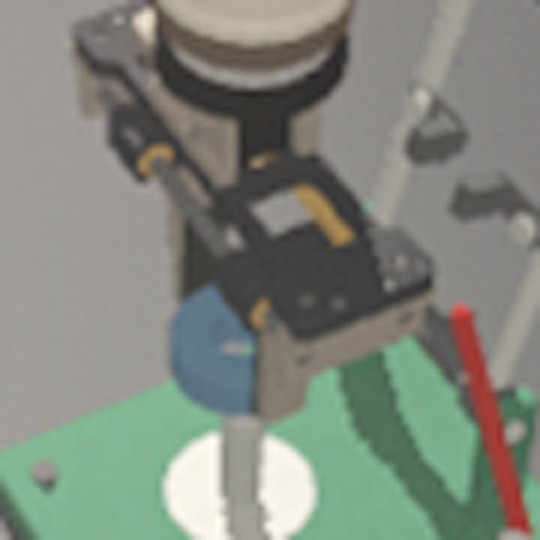

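Ring is held level (top at z≈0.133, underside about 0.112) and centred over the post to within about 2 mm. Lowering it now.

Run:
```python
from h import *
f0=arm.current_ft_force()
h=arm.move_straight(WT(0,-.001,.060),max_speed=.1,force_limit=7)
print(h,arm.current_tool_pos()-np.r_[0,0,DZ],arm.current_ft_force()-f0,arm.current_finger_gap(),arm.current_time_s())
if not h:
    h=arm.move_straight(WT(0,-.001,.0195),max_speed=.06,force_limit=7)
    print(h,arm.current_tool_pos()-np.r_[0,0,DZ],arm.current_ft_force()-f0,arm.current_finger_gap(),arm.current_time_s())
```

```text
True [ 0.55981853 -0.00365191  0.07104617] [ 4.59529932  3.0138599  -3.83875622] 0.05825817432320336 26.775
```

Run:
```python
from h import *
print(arm.current_ft_force())
f0=np.array([0,0,-.9])
dx,dy=.0015,-.0005
for z,sp in [(.062,.05),(.05,.06),(.0195,.06)]:
    h=arm.move_straight(WT(dx,dy,z),max_speed=sp,force_limit=7)
    f=arm.current_ft_force()-f0
    print(h,dx,dy,(arm.current_tool_pos()-np.r_[0,0,DZ]).round(4),f.round(2),'l,y',(f[:2]@EX).round(2),(f[:2]@EY).round(2),arm.current_finger_gap(),arm.current_time_s())
    if h: break
```

```text
[ 5.09379708  3.06899002 -4.14764324]
False 0.0015 -0.0005 [ 0.5606 -0.004   0.0612] [ 3.75  2.75 -3.18] l,y 4.39 1.54 0.05836761111782133 27.15
True 0.0015 -0.0005 [ 0.5609 -0.0036  0.0549] [1.64 0.57 0.03] l,y 1.73 0.06 0.05817591724089217 27.3583
```

Run:
```python
from h import *
f0=np.array([0,0,-.9])
dx,dy=.002,-.0005
for i in range(4):
    h=arm.move_straight(WT(dx,dy,.0195),max_speed=.06,force_limit=9)
    arm.hold(.05)
    f=arm.current_ft_force()-f0; t=arm.current_tool_pos()-np.r_[0,0,DZ]
    print(h,dx,dy,t.round(4),f.round(2),'l,y',(f[:2]@EX).round(2),(f[:2]@EY).round(2),arm.current_finger_gap(),arm.current_time_s())
    if t[2]<.025 or not h: break
    dx+=np.clip((f[:2]@EX)*.0003,-.0015,.0015); dy+=np.clip((f[:2]@EY)*.0003,-.0015,.0015)
p=viewer.read_camera('side'); save(cv2.resize(p['img'][150:260,230:340],None,fx=5,fy=5,interpolation=cv2.INTER_CUBIC),'side7.png')
```

```text
True 0.002 -0.0005 [ 0.5617 -0.0038  0.0225] [2.   0.83 1.34] l,y 2.15 0.21 0.05802229806081697 27.9583
```

View pics/side7.png

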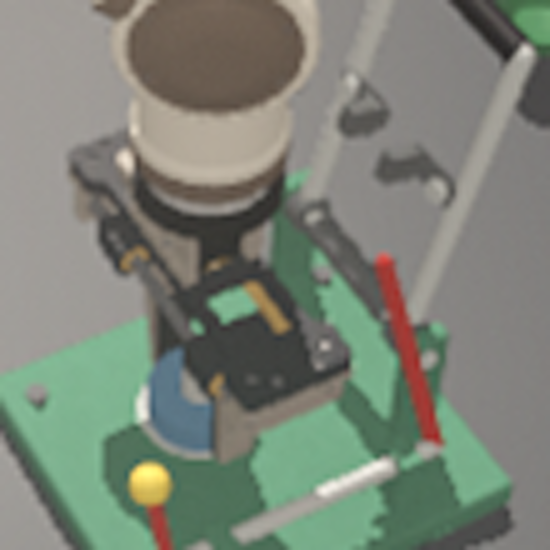

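Ring is home (tip at .0225, contact felt, ring flat on the plate). Releasing it and fetching the collar.

Run:
```python
from h import *
t=arm.current_tool_pos()
arm.grip(.070,10)
arm.move_straight(WT(.003,0,.13),max_speed=.3)
arm.goto(Z(C1,.04),QX[0])
p=viewer.read_camera('side'); save(cv2.resize(p['img'][150:360,200:340],None,fx=3.8,fy=3.8,interpolation=cv2.INTER_CUBIC)[:,:780][:790],'side8.png')
C=cloud(p); m=(np.linalg.norm(C[...,:2]-PO,axis=-1)<.03)&(C[...,2]>.03)&(C[...,2]<.06); print('ring top z',np.median(C[...,2][m]),m.sum())
arm.grip(.060)
print(arm.move_straight(Z(C1,.004),force_limit=8))
arm.grip(.036,5); print('gap x',arm.current_finger_gap()); arm.grip(.060)
arm.move_straight(Z(C1,.03),max_speed=.25); arm.goto(Z(C1,.03),QY[1])
print(arm.move_straight(Z(C1,.003),force_limit=8))
arm.grip(.036,25); print('gap y',arm.current_finger_gap(),arm.current_tool_pos(),arm.current_time_s())
```

```text
ring top z nan 0
False
gap x 0.046655672228250566
False
gap y 0.044491108812286885 [ 0.47240874 -0.28523654 -0.0336833 ] 34.625
  return _methods._mean(a, axis=axis, dtype=dtype,
  ret = ret.dtype.type(ret / rcount)
```

View pics/side8.png

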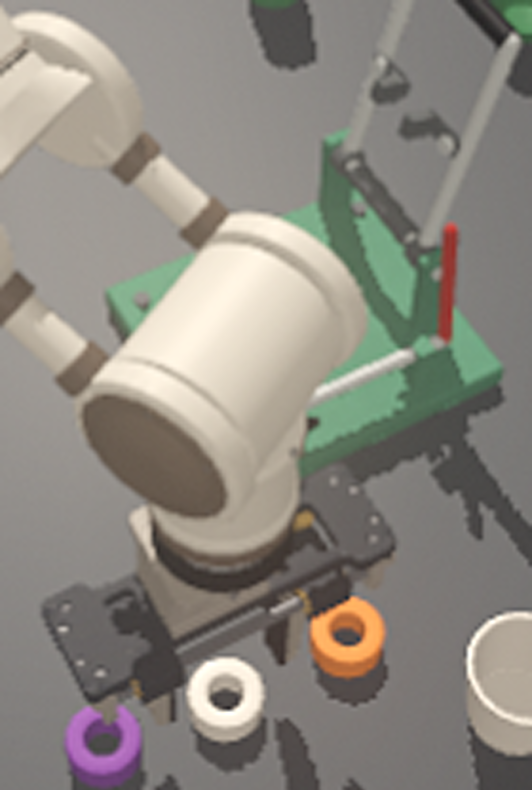

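The red tongue now stands more upright than before, so my move to the collar probably brushed the catch. I'll keep higher this time and check the catch and the foot ring on the way.

Run:
```python
from h import *
arm.move_straight(Z(C1,.145),max_speed=.3)
print('F',arm.current_ft_force(),arm.current_finger_gap())
p=viewer.read_camera('top'); C=cloud(p); hsv=cv2.cvtColor(p['img'],cv2.COLOR_RGB2HSV); H,S,V=[hsv[...,i].astype(int) for i in range(3)]
def fr(m): 
    D=C[m]-np.r_[PO,0]; return np.c_[D[:,:2]@EX,D[:,:2]@EY,D[:,2]]
near=np.linalg.norm(C[...,:2]-PO,axis=-1)<.2
Y=fr(near&(H>22)&(H<34)&(S>150)&(C[...,2]>.07)); print('knob',len(Y),Y.mean(0) if len(Y) else 0)
B=fr(near&(H>95)&(H<120)&(S>70)&(C[...,2]>.03)); print('ring',len(B),np.median(B,0) if len(B) else 0, B.min(0),B.max(0))
save(cv2.resize(p['img'][95:245,195:365],None,fx=4,fy=4,interpolation=cv2.INTER_CUBIC),'top9.png')
print(arm.current_time_s())
```

```text
F [ 0.22951396 -0.11696522 -1.0036607 ] 0.04474779096560509
knob 38 [-0.07466426 -0.10457206  0.10538532]
ring 254 [-0.00394511  0.00043021  0.04130733] [-0.0294631  -0.02873472  0.03145482] [0.02820749 0.02791311 0.07376546]
35.3
```

View pics/top9.png

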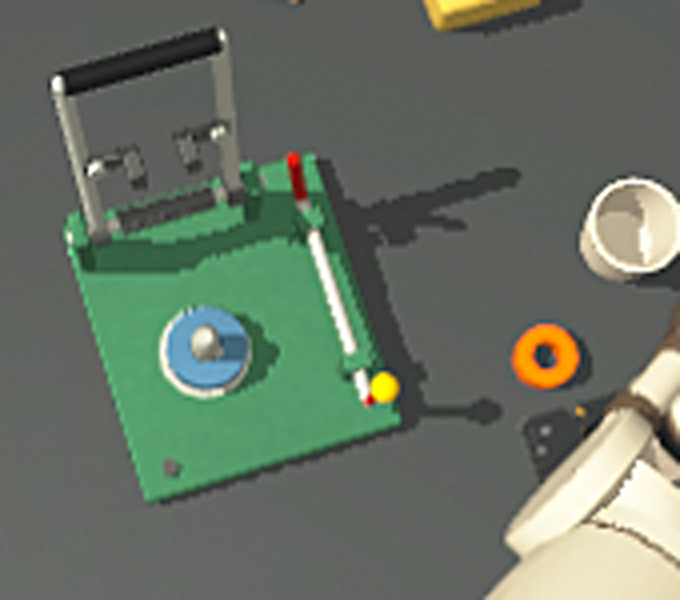

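Foot ring is home (top at z 0.041, on the post). The catch was nudged to about 0.54 rad (knob at press y=−105 mm), below the 0.6 release and not yet flipped. Continuing with the collar, well above it.

Run:
```python
from h import *
dx,dy=.002,-.0005
arm.move_straight(WT(dx,dy,.145),max_speed=.3)
arm.move_straight(WT(dx,dy,.087),max_speed=.2)
f0=arm.current_ft_force(); print(f0)
for i in range(6):
    h=arm.move_straight(WT(dx,dy,.0415),max_speed=.06,force_limit=8)
    arm.hold(.05)
    f=arm.current_ft_force()-f0; t=arm.current_tool_pos()-np.r_[0,0,DZ]
    print(h,round(dx,4),round(dy,4),t.round(4),f.round(2),'l,y',(f[:2]@EX).round(2),(f[:2]@EY).round(2),arm.current_finger_gap(),arm.current_time_s())
    if t[2]<.048 or not h: break
    if f[2]>6 and t[2]>.075: break
    dx+=np.clip((f[:2]@EX)*.0003,-.0015,.0015); dy+=np.clip((f[:2]@EY)*.0003,-.0015,.0015)
p=viewer.read_camera('side'); save(cv2.resize(p['img'][150:260,230:340],None,fx=5,fy=5,interpolation=cv2.INTER_CUBIC),'side10.png')
```

```text
[ 0.41724132  0.46682701 -0.75270704]
True 0.002 -0.0005 [ 0.5607 -0.0041  0.0448] [ 0.58 -0.84  1.94] l,y 0.31 -0.97 0.04443807851255206 37.5917
```

View pics/side10.png

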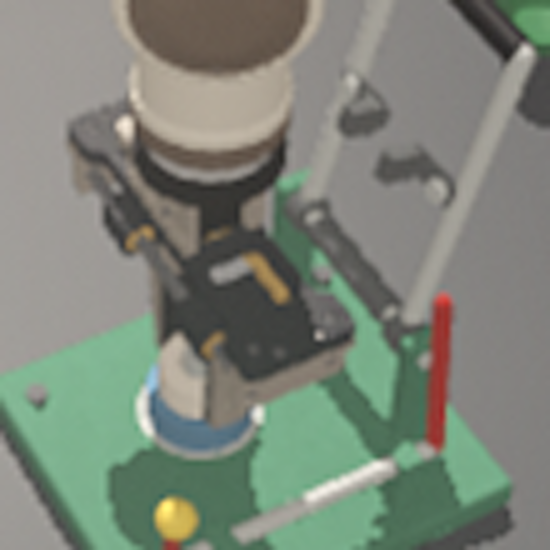

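Run:
```python
from h import *
arm.grip(.058,10)
arm.move_straight(WT(.003,0,.115),max_speed=.3)
arm.move_straight(WT(-.075,-.05,.115),max_speed=.3)
arm.grip(0)
arm.move_straight(WT(-.075,-.055,.080),max_speed=.2,force_limit=8)
h=arm.move_straight(WT(-.075,-.100,.080),max_speed=.1,force_limit=15); print(h,arm.current_tool_pos())
h=arm.move_straight(WT(-.075,-.113,.080),max_speed=.04,force_limit=6)
D=arm.current_tool_pos()[:2]-PO; print(h,D@EX,D@EY,arm.current_ft_force(),arm.current_time_s())
for n in ['top','side']:
    p=viewer.read_camera(n)
    save(cv2.resize(p['img'][95:265,195:365],None,fx=3.5,fy=3.5,interpolation=cv2.INTER_CUBIC),n+'11.png')
```

```text
False [ 0.5169202  -0.12284506  0.04283574]
True -0.07557910079526095 -0.1097410845888164 [0.72594859 2.24473481 1.50794335] 41.0833
```

View pics/side11.png

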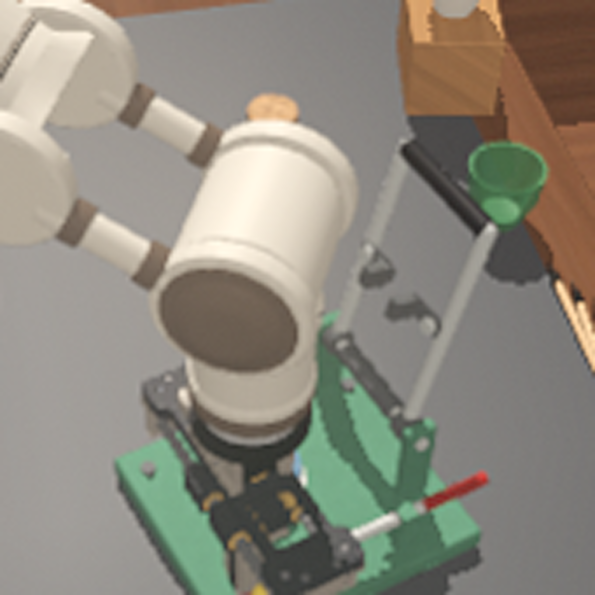

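Catch hit its stop (pusher at y=−110 mm, force rise), and the tongue is swung outwards. Next the lever.

Run:
```python
from h import *
arm.move_straight(WT(-.075,-.09,.12),max_speed=.3)
arm.goto(WT(.0,0,.30),QX[0])
arm.grip(.05,25)
p=viewer.read_camera('side'); C=cloud(p); hsv=cv2.cvtColor(p['img'],cv2.COLOR_RGB2HSV); H,S,V=[hsv[...,i].astype(int) for i in range(3)]
def fr(m): 
    D=C[m]-np.r_[PO,0]; return np.c_[D[:,:2]@EX,D[:,:2]@EY,D[:,2]]
near=np.linalg.norm(C[...,:2]-PO,axis=-1)<.2
Y=fr(near&(H>20)&(H<34)&(S>120)&(C[...,2]>.07)&(C[...,2]<.12)); print('knob',len(Y),Y.mean(0) if len(Y) else 0)
m=fr((np.linalg.norm(C[...,:2]-PO,axis=-1)<.03)&(C[...,2]>.03)&(C[...,2]<.075)); print('collar top z pct',np.percentile(m[:,2],[20,50,80]) if len(m) else 0)
save(cv2.resize(p['img'][95:285,195:365],None,fx=3.1,fy=3.1,interpolation=cv2.INTER_CUBIC),'side12.png')
arm.goto(WT(.141,0,.30),QX[0])
h=arm.move_straight(WT(.141,0,.247),max_speed=.15,force_limit=8)
print(h)
arm.grip(.0,25); print('gap',arm.current_finger_gap(),arm.current_tool_pos(),arm.current_time_s())
p=viewer.read_camera('side');save(cv2.resize(p['img'][95:285,195:365],None,fx=3.1,fy=3.1,interpolation=cv2.INTER_CUBIC),'side13.png')
```

```text
knob 42 [-0.07392709 -0.13635676  0.09303817]
collar top z pct [0.04101374 0.05697872 0.06449221]
False
gap 0.015114972706673686 [0.69479074 0.036638   0.2103529 ] 45.3417
```

View pics/side12.png

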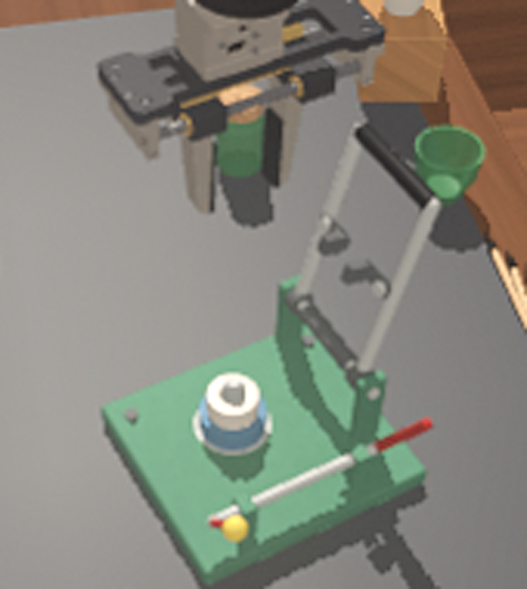

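View pics/side13.png

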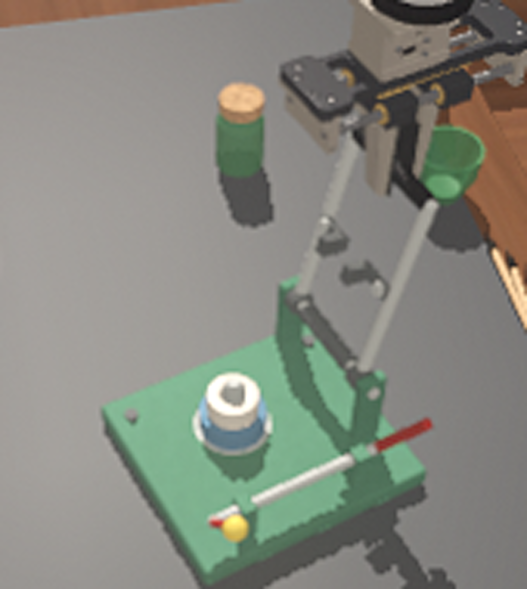

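Collar is on top of the foot ring, the catch is fully over (knob y=−136 mm), and the bar is pinched (gap 15 mm). Now pulling along the arc.

Run:
```python
from h import *
def bar(q): return WT(.095+.185*np.sin(.25-q),0,.085+.185*np.cos(.25-q)-.017)
qs=np.linspace(0,1.68,14)[1:]
for q in qs:
    h=arm.move_straight(bar(q),max_speed=.12,force_limit=25)
    if h: print('STOP',q,arm.current_ft_force()); break
print(q,arm.current_tool_pos()-bar(q),arm.current_ft_force(),arm.current_finger_gap(),arm.current_time_s())
p=viewer.read_camera('side');save(cv2.resize(p['img'][95:285,195:365],None,fx=3.1,fy=3.1,interpolation=cv2.INTER_CUBIC),'side14.png')
```

```text
1.68 [0.00358227 0.00061363 0.00189183] [5.9720772  3.69555022 0.67018372] 0.015185437635717865 49.9417
```

View pics/side14.png

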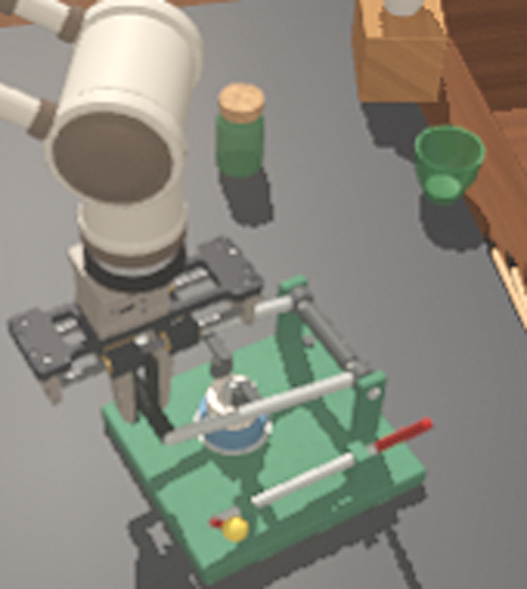

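Run:
```python
from h import *
def bar(q): return WT(.098+.185*np.sin(.25-q),0,.085+.185*np.cos(.25-q)-.017)
for q,sp in [(1.74,.05),(1.80,.05),(1.87,.04)]:
    h=arm.move_straight(bar(q),max_speed=sp,force_limit=14); arm.hold(.1)
    t=arm.current_tool_pos(); D=t[:2]-PO; f=arm.current_ft_force()
    print(q,h,'l',(D@EX).round(4),'barz',(t[2]-DZ+.017).round(4),'F l,z',(f[:2]@EX).round(2),f[2].round(2),arm.current_finger_gap(),arm.current_time_s())
p=viewer.read_camera('side');save(cv2.resize(p['img'][155:285,195:365],None,fx=4.4,fy=4.4,interpolation=cv2.INTER_CUBIC),'side15.png')
C=cloud(p);np.save('c.npy',C)
```

```text
1.74 False l -0.0863 barz 0.1002 F l,z -2.4 2.6 0.015207455063141162 50.4667
1.8 False l -0.0868 barz 0.0894 F l,z -2.94 6.07 0.01515108092330387 50.9417
1.87 True l -0.0869 barz 0.082 F l,z -6.8 17.71 0.015439450377638228 51.35
```

View pics/side15.png

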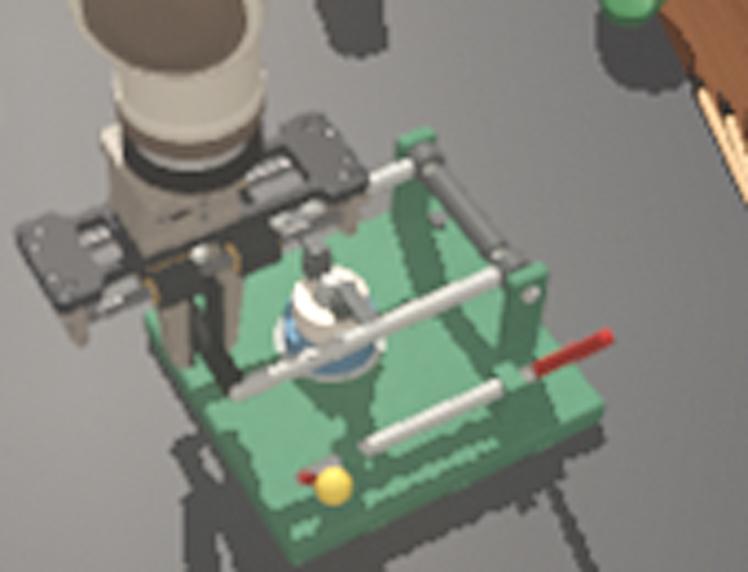

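Run:
```python
from h import *
arm.hold(.5); print(arm.current_ft_force(),arm.current_tool_pos(),arm.current_finger_gap(),arm.current_time_s())
C=np.load('c.npy'); p=viewer.read_camera('side'); 
for n in ['cup','jar']: print(n,[(np.round(r['position']),round(r['conf'],2)) for r in spotter.pinpoint(p,n)][:1])
arm.hand_in()
```

```text
[-8.26167612  1.08725363 17.77590906] [ 0.47629331 -0.03039505  0.02779715] 0.015394100237059284 51.9
cup [(array([335., 335.]), 0.7)]
jar [(array([271., 148.]), 0.64)]
the job is handed in; nothing more can be done
```

I loaded the press in the order asked and handed the job in at 51.9 s, with the gripper still holding the lever down at its stop.

**What the last checks showed**
- **Foot ring:** I used the farther of the two blue rings. Its top measured z = 0.041 m once it was home, with contact felt as I set it down.
- **Collar:** The white ring sits on top of the foot ring. Its top measured z = 0.064 m, also set down on contact.
- **Catch:** I pushed it until the force rose at its stop. The knob ended at press y = −136 mm; fully over is −134 mm.
- **Lever:** The bar is pinched, with a finger gap of 15 mm. It is at about 82–85 mm height with a steady vertical push of 17.8 N. That is well above the 7–8 N the spring needs, so it is against the stop.
- **Cup and jar:** Both were found within 3 pixels of where they started.

**What went wrong or disagreed**
- **First grasp missed:** The fingertips are really 37 mm above the TCP position the robot reports, so my first grasp closed above the blue ring and lifted nothing. I measured the offset by touching the bench and corrected for it.
- **Catch nudged early:** The catch moved to about 0.54 rad before the collar was on, most likely brushed by the gripper on its way to the collar. That is below the 0.6 rad release, so I left it there and flipped it fully only after both rings were loaded.
- **Side force on the post:** Threading the foot ring, I felt about 5 N sideways from the post. I corrected that by shifting the ring about 2 mm.

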